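Make up two inspection kits from the gauge stock

TASK

Make up the two inspection kits from the gauges on the green mat: the smaller ring gauge and the vee block go into the tray with the shaft, the larger ring gauge and the thicker plug gauge into the tray with the flanged bush. Lay one gauge in each empty compartment, flat on its floor (vee upwards), and set them down without dropping them, for they are ground to size. The thin plug gauge stays where it lies on the mat, and the bin, tape and bottle stay where they are.

Things in the scene. Friction and masses are not known exactly. Their poses are not given: they have to be found in the camera images.
- ring_small_mid (a point): Smaller ring gauge: steel ring lying flat, 40 outer diameter, 16 bore, 16 high. Point: its centre, half-way up; z along the bore. Sizes in mm. All five stock things lie on a green mat 4 thick on the bench.
- ring_large_mid (a point): Larger ring gauge: steel ring lying flat, 54 outer diameter, 28.4 bore, 20 high. Point: its centre, half-way up; z along the bore. Sizes in mm.
- vee_block_mid (a point): Steel vee block, 50 long (its x) by 40 wide (its y) by 36 high, with a vee groove 13 deep along x in its top. Stands with the vee up. Point: centre of its outline, half-way up; z up. Sizes in mm.
- plug_thick_mid (a point): Thicker plug gauge, lying: octagonal aluminium handle 22 across flats with 20-diameter steel ends, 102 long over all along its x. Point: middle of the length, on the axis, 11 above what it lies on; the handle spans x = -35 to +21 and is what to grip, across y. Sizes in mm.
- plug_thin_mid (a point): Thinner plug gauge, lying: octagonal aluminium handle 14 across flats with 9-diameter steel ends, 92 long over all along its x. Point: middle of the length, on the axis. It is not needed. Sizes in mm.
- shaft_tray: Blue kit tray holding a stepped steel shaft (170 long along y, 24 thick, ends 16; top 37 above the bench). Fixed. 188 (x) by 217 (y), floor 3 thick, walls 15 high. The sample lies in the +x strip; at the -x side are two empty compartments, each 125 (x) by 104 (y) inside, centred at x = -28.5, y = +53.5 and -53.5, with a 3 wall between. Origin: centre of the underside, on the bench; z up. Sizes in mm.
- bush_tray: Blue kit tray holding a flanged steel bush (flange 44, barrel 28, bore 20, upright; top 39 above the bench). Fixed. 188 (x) by 217 (y), floor 3 thick, walls 15 high. The sample lies in the +x strip; at the -x side are two empty compartments, each 125 (x) by 104 (y) inside, centred at x = -28.5, y = +53.5 and -53.5, with a 3 wall between. Origin: centre of the underside, on the bench; z up. Sizes in mm.
- parts_bin: Bystander: open red bin of screws, 100 by 150 by 55 high, loose. Origin: centre of the underside. Sizes in mm.
- tape_roll: Bystander: roll of green tape lying flat, 100 diameter, 25 high, loose. Origin: centre of the underside. Sizes in mm.
- solvent_bottle: Bystander: white bottle, 60 diameter, 150 high, loose. Origin: centre of the underside. Sizes in mm.
Things that resemble listed ones, but are neither listed nor needed, are in the scene too. Leave any orange or pink look-alike of the part that bears vee_block_mid alone.

How it is judged:
By the outcome, as a careful person would: the job done as asked, in the order asked, and still so for the second after the job is handed in, with the robot touching nothing.
It also fails if it takes over 115 s, if anything falls off the work surface, if the arm or the gripper's body presses on something with over 40 N, if the wrist force passes 120 N, or if a joint passes its speed limit or range.

ROBOT

A 6-joint arm with a two-finger parallel gripper is mounted at the origin on the work surface. World frame = base frame: x ahead of the robot, y to its left, z up, the work surface at z = 0. Lengths are in m, angles in rad, forces in N, time in s.
With the tool pointing down it reaches from about 0.325 to 0.9 m from the base axis. Payload 6.1 kg.
Tool frame: the origin (TCP) lies between the finger pads; the fingertips stand 19 mm ahead of it and the grasp point (between the pads) is the TCP (finger_overhang is the distance from the TCP to the fingertips, in m); z points along the fingers, y is the line along which they close (so a half turn about z gives the same grasp; the last joint's range is limited). The gripper opens to 85 mm and grips with 20 to 120 N. Pads are 22 mm wide; open, the fingers measure 114 mm over their backs; the gripper's body (76 mm by 85 mm) begins 54 mm behind the grasp point. The pads swing forward as they close: fully open they stand 13 mm farther back than shut.
Start: joints at [-1.302, 0.22, 1.526, -0, 1.395, -0.126], TCP at [0.24, -0.577, 0.25] pointing down, gripper open.
Joint ranges: [-2.98, 2.98], [-0.91, 2.08], [0.09, 2.57], [-1.24, 4.39], [0.2, 2.65], [-2.68, 2.68]. Speed limits (rad/s): [2.57, 2.57, 3.01, 3.14, 3.14, 3.14].

INTERFACE

Orientations are given as [roll, pitch, yaw] about the fixed x, y, z axes, in that order (R = Rz(yaw) Ry(pitch) Rx(roll)).
In Python, from workcell import sense, capture, sign_off, finger_overhang gives the robot as it stands.
- The arm moves only by the tool send_rows, never from a script. Its argument "commands" is text: rows parted by semicolons, each of 5 numbers parted by spaces: the gripper command: -1 is shut, 1 is fully open, values between are in proportion, then the shift along the tool's x, y, z in m, then the turn about the tool's z in degrees. In form: grip x y z roll; .... A call has 1 to 8 rows; each row shifts and turns the commanded pose from where the row before left it, along the tool's axes as they then stand; what a row does not reach is not made up. A row lasts 1/10 s, in which the tool goes at most 50 mm and 8.59 degrees, less where a joint would pass 70% of its speed; a pose out of reach is approached as far as the arm can. A call with a gripper value outside its range is refused whole. The fingers move at their own pace and stop on an object; "grip_force" is the grip in N (left out, the last holds). Time passes only in rows, so rows that do not move let the fingers close. It gives the time, the measured TCP pose, the force, the opening and the grip force at its end, in the units of the state.
- sense(): the state, without advancing time (a new reading comes with each control period).
- capture(name): name is "scene" or "top" or "wrist"; returns a dict with "image" (384x512x3 uint8, red, green, blue), "vfov" (degrees; the focal length in pixels is half the picture's height over the tangent of half this angle, whatever the lens; pixels are square), "cx", "cy" (the principal point, pixels), "R" (3x3) and "t" (3): a world point X has camera coordinates R X + t. Camera axes: x right, y down, z forward; pixel columns grow to the right and rows downward; lengths in m; the calibration is good to about 2 mm. A picture is of the moment at which its call begins. There is no depth.
- sign_off(): hands the job in; it is judged then, once.
The state is a dict: "t": time; "joints": joint angles; "qd": joint speeds; "joint_efforts": joint torques, N m; "position": TCP position; "tool_rot": TCP orientation; "force": force on the tool from outside, world axes, zero at the start; "ft_torque": the same for the moment, N m; "opening": opening from 0.0 (shut) to 1.0 (fully open); "finger_force": force on a finger pad.
Only numpy, scipy, OpenCV 4.12 (cv2) and the standard library are available. Lean on these libraries where they do the work, as an engineer would, in place of code of your own. Each camera call takes 0.05 s, during which the arm holds its last target. There are 200 camera calls.

## Working session

There is one attempt and no reset: what is moved stays moved. The work goes in short steps, Python scripts to look and compute and a tool call to move; the robot and the scene stay as the last step left them, time stands still between calls to the robot, and variables do not carry over. Pictures are saved under pics/ and viewed, at most 17 in all, crops included, and the job is handed in when it is done.

Besides the shell and the picture viewer there is one more tool, called after ">>>" as a command line: name --argument value ..., lists and objects as JSON in quotes. send_rows: Moves the arm, as the interface text tells. Its arguments: {"type":"object","properties":{"commands":{"type":"string"},"grip_force":{"type":"number"}},"required":["commands"]}

```bash
mkdir -p pics; cat > h.py <<'E'
import numpy as np, cv2
from workcell import sense, capture, sign_off, finger_overhang
def cam(n):
    c=capture(n); H=c["image"].shape[0]; c["f"]=H/2/np.tan(np.radians(c["vfov"])/2); c["R"]=np.array(c["R"]); c["t"]=np.array(c["t"]); return c
def ray(c,u,v):
    d=c["R"].T@np.array([(u-c["cx"])/c["f"],(v-c["cy"])/c["f"],1.]); return -c["R"].T@c["t"],d
def on_z(c,u,v,z):
    o,d=ray(c,u,v); return o+d*(z-o[2])/d[2]
def px(c,X):
    p=c["R"]@np.array(X)+c["t"]; return c["f"]*p[0]/p[2]+c["cx"],c["f"]*p[1]/p[2]+c["cy"]
def save(c,name,box=None,s=1):
    im=c["image"][...,::-1]
    if box: im=im[box[1]:box[3],box[0]:box[2]]
    cv2.imwrite("pics/"+name,cv2.resize(im,None,fx=s,fy=s,interpolation=cv2.INTER_CUBIC))
E
python3 - <<'E'
from h import *
for n in("top","scene","wrist"):
    c=cam(n); save(c,n+"0.png",s=1.5); np.save(n+"0.npy",c,allow_pickle=True); print(n,c["f"],c["cx"],c["cy"],(-c["R"].T@c["t"]).round(3),c["R"].round(2).tolist())
s=sense(); print(s)
E
```

```text
top 433.139661199973 256.5703955908128 193.21649603007248 [ 0.473 -0.042  1.459] [[0.0, -1.0, 0.01], [-1.0, -0.0, -0.06], [0.06, -0.01, -1.0]]
scene 376.33151129294 256.2850369811519 196.53811751472526 [ 1.004 -0.706  0.929] [[0.83, 0.55, -0.0], [0.4, -0.61, -0.68], [-0.38, 0.57, -0.73]]
wrist 316.98873413015303 255.04788653570557 190.70136930447555 [ 0.304 -0.55   0.372] [[0.38, -0.92, -0.0], [-0.89, -0.37, 0.27], [-0.25, -0.1, -0.96]]
{'t': 0.15, 'joints': array([-1.30207804e+00,  2.21070854e-01,  1.52739157e+00,  2.28144969e-05,
        1.39469017e+00, -1.26130251e-01]), 'qd': array([ 0.00093362, -0.00211321, -0.00233509,  0.00068372, -0.00042982,
        0.00070221]), 'joint_efforts': array([ 2.87706180e-04, -4.97484612e+01, -3.89904749e+01, -2.52555637e-04,
        7.18768453e-03, -7.08388185e-06]), 'position': array([ 0.24028198, -0.57647459,  0.24941159]), 'tool_rot': array([-3.14004793e+00, -2.18511111e-04,  3.94844355e-01]), 'force': array([-0.14146437, -0.50877418, -0.3206801 ]), 'ft_torque': array([ 0.03178436,  0.01949203, -0.00710827]), 'finger_force': 0.0, 'opening': 0.9980265832998123}
```

View pics/top0.png

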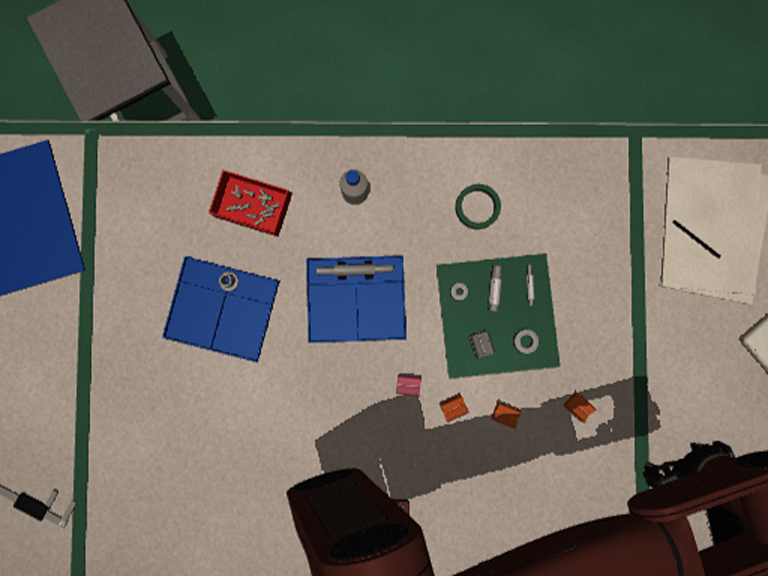

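View pics/scene0.png

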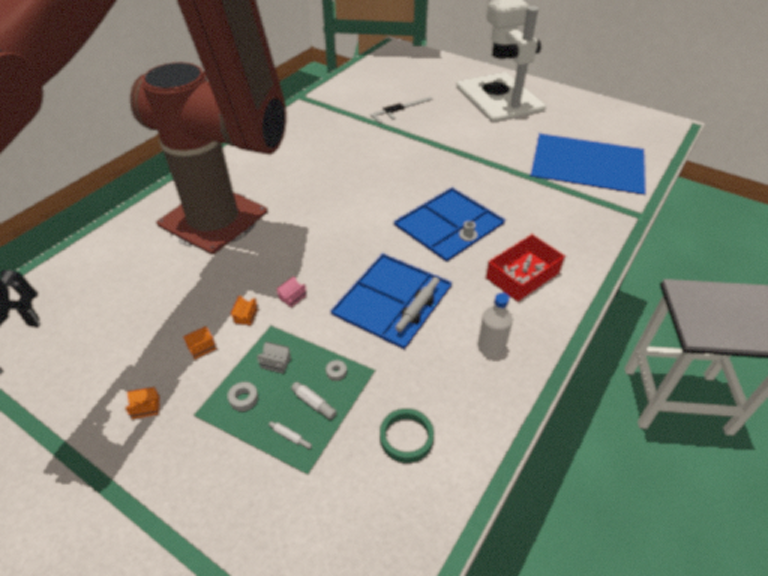

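Top view (shown at 1.5x): small ring (459,291), large ring (526,341), grey vee block (482,344), thick plug (495,288) and thin plug (530,284) on the mat. Bush tray is at (221,308) and shaft tray at (357,299). The look-alikes, pink (408,384) and orange (454,407), (506,414), (580,407), are off the mat. The vee block is the only grey one on the mat. I'll confirm that in a crop.

```bash
cat > m.py <<'E'
from h import *
def blobs(mask,amin):
    cs,_=cv2.findContours(mask.astype(np.uint8),cv2.RETR_EXTERNAL,cv2.CHAIN_APPROX_NONE)
    return [c for c in cs if cv2.contourArea(c)>amin]
c=np.load("top0.npy",allow_pickle=True).item()
hsv=cv2.cvtColor(c["image"],cv2.COLOR_RGB2HSV)
save(c,"matcrop.png",(285,160,380,260),6)
green=cv2.inRange(hsv,(50,90,30),(90,255,255)); sub=np.zeros_like(green); sub[165:255,288:376]=green[165:255,288:376]
mat=cv2.convexHull(max(blobs(sub,500),key=cv2.contourArea)); M=cv2.drawContours(np.zeros_like(green),[mat],-1,255,-1); M=cv2.erode(M,np.ones((5,5)))
obj=(M>0)&(hsv[...,1]<90)
for b in blobs(obj,25):
    (u,v),(w,h),a=r=cv2.minAreaRect(b); P=[on_z(c,*q,0.015)[:2] for q in cv2.boxPoints(r)]
    e1,e2=P[1]-P[0],P[2]-P[1]; e=e1 if np.hypot(*e1)>np.hypot(*e2) else e2
    print("px",round(u,1),round(v,1),"xy",on_z(c,u,v,.015)[:2].round(4),"size",np.hypot(*e1).round(4),np.hypot(*e2).round(4),"ang",np.degrees(np.arctan2(e[1],e[0])).round(1))
blue=cv2.inRange(hsv,(105,120,40),(130,255,255))
blue=cv2.morphologyEx(blue,cv2.MORPH_CLOSE,np.ones((9,9)))
for b in blobs(blue,1500):
    r=cv2.minAreaRect(b); P=np.array([on_z(c,*q,0.015)[:2] for q in cv2.boxPoints(r)])
    print("tray",np.round(r[0],1),P.mean(0).round(4),P.round(4).tolist(),[np.hypot(*(P[i]-P[i-1])).round(4) for i in(1,2)],[np.degrees(np.arctan2(*(P[i]-P[i-1])[::-1])).round(1) for i in (1,2)])
E
python3 m.py
```

```text
px 320.8 229.4 xy [ 0.4395 -0.2651] size 0.0465 0.0565 ang -161.9
px 350.5 227.0 xy [ 0.4476 -0.3641] size 0.0567 0.0531 ang -89.9
px 306.0 194.0 xy [ 0.5573 -0.2164] size 0.0402 0.0402 ang 179.7
px 329.9 191.5 xy [ 0.5658 -0.2964] size 0.106 0.0255 ang -6.8
px 353.5 189.0 xy [ 0.5745 -0.3756] size 0.0939 0.0168 ang -0.6
tray [237.  198.8] [0.541  0.0142] [[0.63, 0.1263], [0.6371, -0.0916], [0.4517, -0.0971], [0.445, 0.1191]] [np.float64(0.218), np.float64(0.1854)] [np.float64(-88.1), np.float64(-178.3)]
tray [146.6 205.4] [0.5183 0.3148] [[0.4554, 0.4426], [0.6354, 0.4004], [0.5809, 0.1861], [0.4015, 0.2299]] [np.float64(0.1849), np.float64(0.2211)] [np.float64(-13.2), np.float64(-104.3)]
tray [ 15.9 144.6] [0.7216 0.7554] [[0.8416, 0.8947], [0.8962, 0.708], [0.6008, 0.617], [0.5478, 0.8018]] [np.float64(0.1945), np.float64(0.3091)] [np.float64(-73.7), np.float64(-162.9)]
```

View pics/matcrop.png

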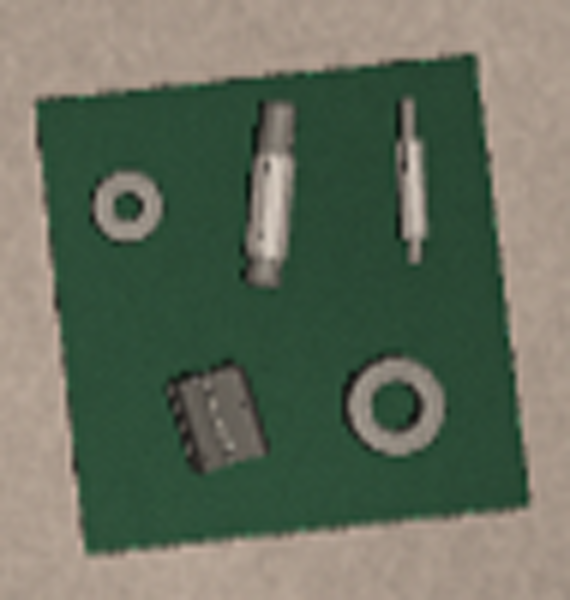

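The crop shows that the grey block on the mat, at (218,415) in the crop, has the groove along its long side. It is the steel vee block, and the pink and orange look-alikes are off the mat. I'll move over the mat for a closer measurement.

>>> send_rows --commands "1 0.043 -0.0195 0 0;1 0.043 -0.0195 0 0;1 0.043 -0.0195 0 0;1 0.043 -0.0195 0 0;1 0.043 -0.0195 0 0;1 0.043 -0.0195 0 0;1 0.043 -0.0195 0 0;1 0.043 -0.0195 0 0" --grip_force 40

```text
t: 0.95
position: [0.4989, -0.2989, 0.2501]
tool_rot: [-3.141, 0.0, 0.395]
force: [0.3, -0.6, -0.5]
opening: 0.996
finger_force: 0.0
```

```bash
python3 - <<'E'
from h import *
c=cam("wrist"); np.save("w1.npy",c,allow_pickle=True); save(c,"w1.png",s=1.5)
s=sense(); print(s["position"],s["tool_rot"],s["force"],s["qd"].round(3))
E
```

```text
[ 0.5030632  -0.29332779  0.25018808] [-3.13924568 -0.00439765  0.39895047] [ 1.32013528  4.25847696 -0.19297046] [-0.075 -0.011  0.016 -0.02   0.006 -0.15 ]
```

View pics/w1.png

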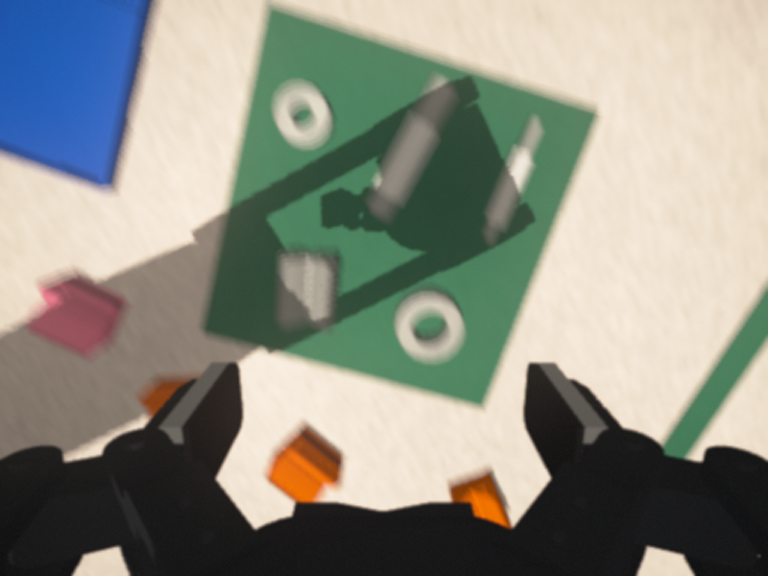

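The wrist view, blurred by motion, shows all five gauges on the mat: small ring (302,115), thick plug (410,150), thin plug (512,185), vee block (308,287) and large ring (430,326). I'll take a settled picture and measure from that.

```bash
cat > w.py <<'E'
from h import *
def meas(c,zs=None,amin=150):
    hsv=cv2.cvtColor(c["image"],cv2.COLOR_RGB2HSV)
    matP=np.array([px(c,(x,y,.004)) for x,y in MAT],np.float32)
    M=cv2.fillConvexPoly(np.zeros(hsv.shape[:2],np.uint8),matP.astype(np.int32),255)
    g=cv2.inRange(hsv,(45,70,15),(95,255,255))
    ob=cv2.bitwise_and(M,cv2.bitwise_not(g)); ob=cv2.morphologyEx(ob,cv2.MORPH_OPEN,np.ones((3,3)))
    cs,_=cv2.findContours(ob,cv2.RETR_EXTERNAL,cv2.CHAIN_APPROX_NONE)
    for b in cs:
        if cv2.contourArea(b)<amin: continue
        (u,v),_,_=cv2.minAreaRect(b); X=on_z(c,u,v,.012)
        P=np.array([on_z(c,*q,.012)[:2] for q in b[:,0]],np.float32); r=cv2.minAreaRect(P*1000)
        q=cv2.boxPoints(r); e=max((q[1]-q[0],q[2]-q[1]),key=np.linalg.norm)
        print("px",round(u),round(v),"c",(np.array(r[0])/1000).round(4),"size",np.round(r[1],1),"ang",np.degrees(np.arctan2(e[1],e[0])).round(1))
    return ob
ct=np.load("top0.npy",allow_pickle=True).item()
MAT=[on_z(ct,285+u/6,160+v/6,.004)[:2] for u,v in((44,106),(470,62),(522,502),(92,546))]
if __name__=="__main__":
    c=cam("wrist"); np.save("w2.npy",c,allow_pickle=True); ob=meas(c); c2=dict(c); im=c["image"].copy(); im[ob>0]=im[ob>0]//2+np.array([127,0,0],np.uint8); c2["image"]=im; save(c2,"w2.png",(120,0,430,290),2)
    s=sense(); print(s["position"],s["tool_rot"])
E
python3 w.py
```

```text
px 291 226 c [ 0.4479 -0.363 ] size [60.3 56.5] ang 22.9
px 210 203 c [ 0.4358 -0.2612] size [67.2 47.8] ang 17.0
px 168 150 c [ 0.4782 -0.1944] size [17.9 58.5] ang -2.9
px 346 131 c [ 0.5749 -0.3727] size [93.6 18.9] ang 3.3
px 208 88 c [ 0.5593 -0.2128] size [41.5 41.5] ang 21.4
px 281 106 c [ 0.5709 -0.2936] size [ 28.1 115.6] ang -6.1
[ 0.50095675 -0.29598296  0.25003833] [-3.14015398e+00 -1.71551738e-03  4.00798352e-01]
```

View pics/w2.png

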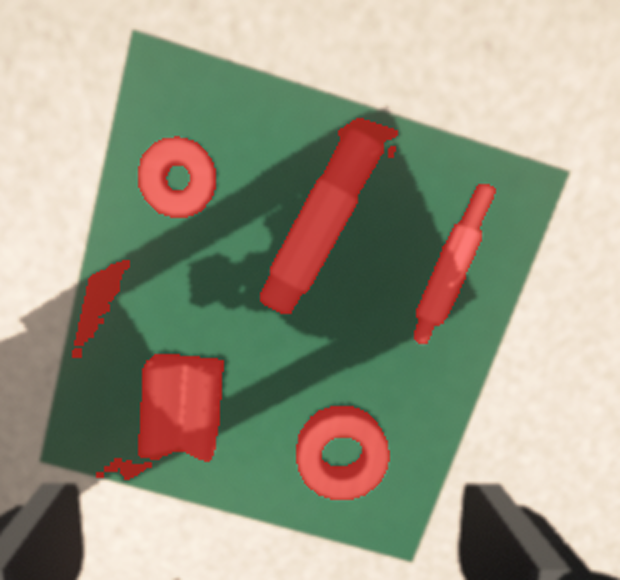

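The masks are clean. I'll approach the small ring.

>>> send_rows --commands "0.6 0.0178 -0.0114 0.026 0;0.6 0.0178 -0.0114 0.026 0;0.6 0.0178 -0.0114 0.026 0;0.6 0.0178 -0.0114 0.026 0;0.6 0.0178 -0.0114 0.026 0;0.6 0 0 0 0;0.6 0 0 0 0;0.6 0 0 0 0"

```text
t: 1.85
position: [0.5585, -0.2152, 0.1217]
tool_rot: [3.14, -0.001, 0.394]
force: [0.2, 0.1, 0.8]
opening: 0.804
finger_force: 0.0
```

```bash
cat > go.py <<'E'
from h import *
def delta(x,y,z=None,yaw=None):
    s=sense(); p=s["position"]; a=s["tool_rot"][2]; d=np.array([x,y])-p[:2]
    print("pos",p.round(4),"yaw",np.degrees(a).round(2),"open",round(s["opening"],3),"F",s["force"].round(1))
    print("tool dx",(d@[np.cos(a),np.sin(a)]).round(4),"dy",(d@[np.sin(a),-np.cos(a)]).round(4),"dz",None if z is None else (p[2]-z).round(4),"turn",None if yaw is None else (np.degrees(a)-yaw).round(2))
E
python3 - <<'E'
from w import *; from go import delta
c=cam("wrist"); meas(c,amin=400); save(c,"w3.png"); delta(.558,-.214,.026)
print([np.round(px(c,(*sense()["position"][:2],z)),1) for z in (.004,.02)])
E
```

```text
px 254 192 c [ 0.5594 -0.2133] size [43.  41.5] ang 46.9
px 343 311 c [ 0.5032 -0.3011] size [233.  233.7] ang -84.0
px 236 124 c [ 0.6019 -0.1821] size [26.6 18.4] ang 6.0
pos [ 0.5586 -0.2154  0.122 ] yaw 22.56 open 0.8 F [-0.4 -0.6  0.1]
tool dx -0.0001 dy -0.0015 dz 0.096 turn None
[array([255.7, 191.8]), array([255.7, 197.7])]
```

View pics/w3.png

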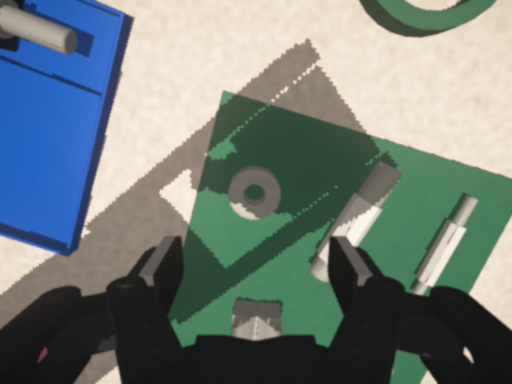

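The ring is at (254,192), and the TCP projects to (255.7,194) at the ring's height, so it lies under the gripper. Descending.

>>> send_rows --commands "0.5 0.001 -0.0015 0.025 0;0.5 0 0 0.025 0;0.5 0 0 0.025 0;0.5 0 0 0.014 0;0.5 0 0 0.006 0;0.5 0 0 0 0;0.5 0 0 0 0"

```text
t: 2.6
position: [0.5594, -0.2127, 0.0267]
tool_rot: [3.14, -0.001, 0.395]
force: [0.0, 0.4, 0.1]
opening: 0.75
finger_force: 0.0
```

>>> send_rows --commands "-0.2 0 0 0 0;-1 0 0 0 0;-1 0 0 0 0;-1 0 0 0 0;-1 0 0 0 0;-1 0 0 0 0" --grip_force 40

```text
t: 3.2
position: [0.5595, -0.2125, 0.0271]
tool_rot: [3.14, -0.001, 0.395]
force: [-1.4, 0.4, 4.6]
opening: 0.446
finger_force: 39.7
```

>>> send_rows --commands "-1 0 0 -0.005 0;-1 0 0 -0.015 0;-1 0 0 -0.025 0;-1 0 0 -0.025 0;-1 0 0 -0.02 0;-1 0 0 -0.01 0;-1 0 0 0 0"

```text
t: 3.9
position: [0.5597, -0.2126, 0.1278]
tool_rot: [3.138, -0.003, 0.395]
force: [-0.3, 0.1, -1.2]
opening: 0.445
finger_force: 40.4
```

>>> send_rows --commands "-1 0.005 -0.02 0 0;-1 0.009 -0.04 0 0;-1 0.009 -0.04 0 0;-1 0.009 -0.04 0 0;-1 0.009 -0.04 0 0;-1 0.009 -0.04 0 0;-1 0.009 -0.04 0 0;-1 0.004 -0.017 0 0"

```text
t: 4.7
position: [0.5073, 0.0717, 0.1235]
tool_rot: [-3.139, 0.003, 0.397]
force: [-0.4, -0.7, -2.2]
opening: 0.446
finger_force: 40.6
```

```bash
python3 - <<'E'
from go import *
delta(.511,.067,.026); c=cam("wrist"); save(c,"w4.png")
for n,p in (("TCP floor",(*sense()["position"][:2],.003)),("comp",(.511,.067,.003))): print(n,np.round(px(c,p)))
E
```

```text
pos [0.5073 0.0717 0.1235] yaw 22.77 open 0.446 F [-0.4 -0.7 -2.2]
tool dx 0.0016 dy 0.0058 dz 0.0975 turn None
TCP floor [255. 190.]
comp [263. 188.]
```

View pics/w4.png

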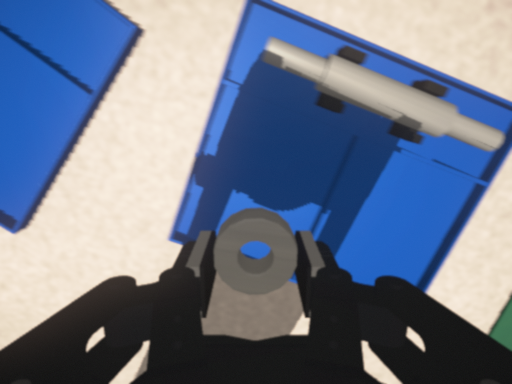

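The ring is held at (255,250). The left compartment's corners average to (270,186), which agrees with the computed target at (263,188). Lowering.

>>> send_rows --commands "-1 0.002 0.006 0.015 0;-1 0 0 0.025 0;-1 0 0 0.025 0;-1 0 0 0.015 0;-1 0 0 0.01 0;-1 0 0 0.004 0;-1 0 0 0 0;-1 0 0 0 0"

```text
t: 5.55
position: [0.5151, 0.063, 0.0321]
tool_rot: [3.141, -0.001, 0.395]
force: [0.3, 0.5, -1.2]
opening: 0.445
finger_force: 40.6
```

>>> send_rows --commands "-1 0 0 0.002 0;-1 0 0 0.002 0;-1 0 0 0.001 0;-1 0 0 0 0;-1 0 0 0 0"

```text
t: 6.05
position: [0.5143, 0.0632, 0.0263]
tool_rot: [3.142, -0.0, 0.395]
force: [-1.4, -0.1, -1.3]
opening: 0.443
finger_force: 40.6
```

>>> send_rows --commands "-1 0 0 0.0005 0;-1 0 0 0 0;-1 0 0 0.0005 0;-1 0 0 0 0"

```text
t: 6.45
position: [0.5144, 0.0632, 0.026]
tool_rot: [3.142, 0.0, 0.395]
force: [-3.4, -0.8, 7.3]
opening: 0.443
finger_force: 41.4
```

Contact at 7 N. Releasing and rising.

>>> send_rows --commands "0.1 0 0 0 0;0.2 0 0 0 0;0.3 0 0 0 0;0.4 0 0 0 0;0.4 0 0 -0.01 0;0.4 0 0 -0.03 0;0.4 0 0 -0.03 0;0.4 0 0 -0.03 0"

```text
t: 7.25
position: [0.5142, 0.0632, 0.127]
tool_rot: [3.142, -0.0, 0.395]
force: [1.4, 0.8, -0.6]
opening: 0.7
finger_force: 0.0
```

```bash
python3 - <<'E'
from go import *
c=np.load("w2.npy",allow_pickle=True).item()
k=lambda u,v,z:on_z(c,120+u/2,v/2,z)[:2].round(4)
print("groove",k(183,367,.027),k(185,452,.027),"top corners",[k(u,v,.04).tolist() for u,v in((146,368),(223,370),(213,461),(140,458))])
P=np.mean([k(u,v,.04) for u,v in((146,368),(223,370),(213,461),(140,458))],0); print(P)
delta(.440,-.2615,.12,18)
E
```

```text
groove [ 0.4653 -0.2546] [ 0.4176 -0.2739] top corners [[0.4607, -0.2367], [0.476, -0.2757], [0.4242, -0.2902], [0.4099, -0.2514]]
[ 0.4427 -0.2635]
pos [0.5142 0.0632 0.127 ] yaw 22.62 open 0.7 F [ 1.4  0.8 -0.6]
tool dx -0.1933 dy 0.2712 dz 0.007 turn 4.62
```

>>> send_rows --commands "0.6 -0.0241 0.0341 -0.004 0;0.6 -0.0241 0.0341 0 0;0.6 -0.0241 0.0341 0 0;0.6 -0.0241 0.0341 0 0;0.6 -0.0241 0.0341 0 0;0.6 -0.0241 0.0341 0 0;0.6 -0.0241 0.0341 0 0;0.6 -0.0241 0.0341 0 3.6"

```text
t: 8.05
position: [0.4408, -0.2646, 0.1303]
tool_rot: [3.141, -0.001, 0.331]
force: [0.8, -0.6, -0.2]
opening: 0.801
finger_force: 0.0
```

>>> send_rows --commands "0.6 0 0 0 0;0.6 0 0 0 0;0.6 0 0 0 0"

```text
t: 8.35
position: [0.4413, -0.262, 0.1294]
tool_rot: [-3.141, -0.0, 0.333]
force: [1.1, 0.0, -0.7]
opening: 0.8
finger_force: 0.0
```

```bash
python3 - <<'E'
from go import *
c=cam("wrist"); save(c,"w5.png",(106,60,406,285),2.6); np.save("w5.npy",c,allow_pickle=True); delta(.4415,-.263,.027,19)
p=sense()["position"]; print([np.round((np.array(px(c,(*p[:2],z)))-(106,60))*2.6) for z in (.004,.027,.04)])
E
```

```text
pos [ 0.4414 -0.2617  0.1294] yaw 19.1 open 0.799 F [-0.   0.1 -0.5]
tool dx -0.0003 dy 0.0013 dz 0.1024 turn 0.1
[array([389., 335.]), array([389., 357.]), array([389., 371.])]
```

View pics/w5.png

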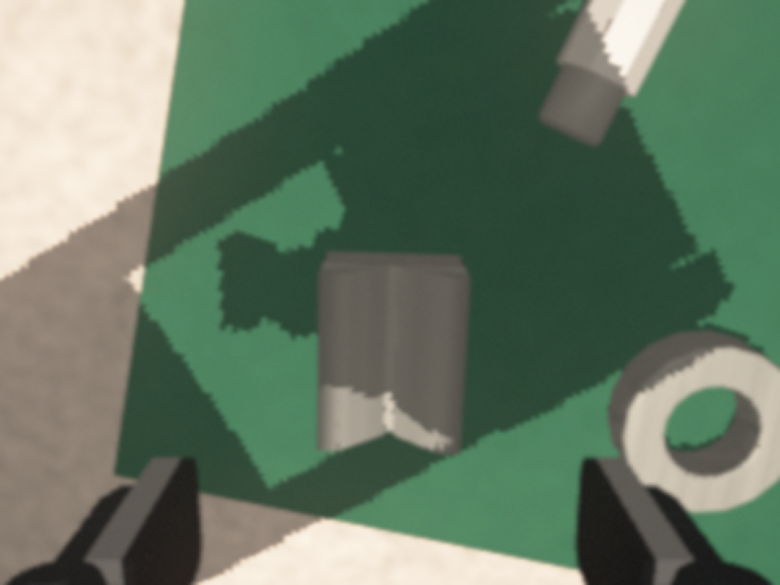

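The vee groove runs vertically in the picture at u=389, which is the gripper's centreline. The block centre is about 2.5 mm farther along tool x. Descending.

>>> send_rows --commands "0.6 0.0025 0 0.025 0;0.6 0 0 0.025 0;0.6 0 0 0.025 0;0.6 0 0 0.017 0;0.6 0 0 0.007 0;0.6 0 0 0.002 0;0.6 0 0 0 0;0.6 0 0 0 0"

```text
t: 9.2
position: [0.4444, -0.2623, 0.0294]
tool_rot: [3.14, -0.001, 0.332]
force: [-0.2, 0.3, -0.2]
opening: 0.801
finger_force: 0.0
```

>>> send_rows --commands "0 0 0 0 0;-1 0 0 0 0;-1 0 0 0 0;-1 0 0 0 0;-1 0 0 0 0;-1 0 0 0 0" --grip_force 60

```text
t: 9.8
position: [0.4442, -0.2625, 0.0293]
tool_rot: [3.14, -0.001, 0.332]
force: [-1.1, 1.0, 7.2]
opening: 0.458
finger_force: 61.3
```

>>> send_rows --commands "-1 0 0 -0.004 0;-1 0 0 -0.012 0;-1 0 0 -0.024 0;-1 0 0 -0.03 0;-1 0 0 -0.02 0;-1 0 0 -0.01 0;-1 0 0 0 0"

```text
t: 10.5
position: [0.4443, -0.2626, 0.13]
tool_rot: [3.139, -0.002, 0.332]
force: [0.6, -0.6, -3.5]
opening: 0.459
finger_force: 60.9
```

>>> send_rows --commands "-1 0.011 -0.015 0 0;-1 0.022 -0.03 0 0;-1 0.025 -0.034 0 0;-1 0.025 -0.034 0 0;-1 0.025 -0.034 0 0;-1 0.018 -0.025 0 0;-1 0.01 -0.012 0 0;-1 0.003 -0.003 0 8"

```text
t: 11.3
position: [0.5131, -0.0375, 0.1264]
tool_rot: [-3.14, 0.003, 0.193]
force: [0.0, -0.4, -3.2]
opening: 0.459
finger_force: 60.8
```

>>> send_rows --commands "-1 0 0 0 8;-1 0 0 0 0;-1 0 0 0 0;-1 0 0 0 0"

```text
t: 11.7
position: [0.5135, -0.04, 0.1276]
tool_rot: [-3.141, 0.001, 0.055]
force: [0.3, -0.1, -3.4]
opening: 0.457
finger_force: 60.8
```

```bash
python3 - <<'E'
from go import *
delta(.514,-.040,.0283,2); c=cam("wrist"); save(c,"w6.png")
for n,p in (("TCP floor",(*sense()["position"][:2],.003)),("comp",(.514,-.04,.003))): print(n,np.round(px(c,p)))
E
```

```text
pos [ 0.5135 -0.04    0.1276] yaw 3.15 open 0.457 F [ 0.3 -0.1 -3.4]
tool dx 0.0005 dy -0.0 dz 0.0993 turn 1.15
TCP floor [256. 189.]
comp [256. 188.]
```

View pics/w6.png

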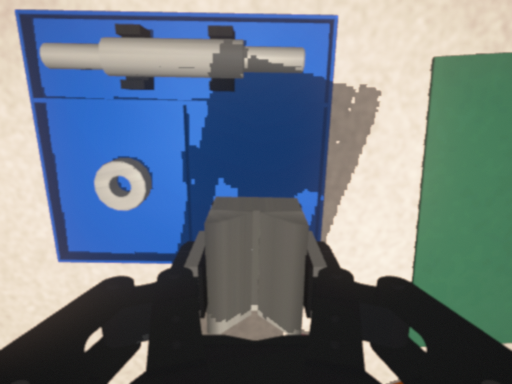

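The small ring lies flat in the left compartment at (123,183). The vee block is held level, groove up, over the right compartment, with the TCP projecting to (256,189). Lowering.

>>> send_rows --commands "-1 0 0 0.012 0;-1 0 0 0.025 0;-1 0 0 0.025 0;-1 0 0 0.018 0;-1 0 0 0.01 0;-1 0 0 0.003 0;-1 0 0 0 0;-1 0 0 0 0"

```text
t: 12.55
position: [0.5149, -0.0401, 0.0362]
tool_rot: [3.141, -0.002, 0.053]
force: [0.9, -0.4, -2.8]
opening: 0.459
finger_force: 60.9
```

>>> send_rows --commands "-1 0 0 0.002 0;-1 0 0 0.001 0;-1 0 0 0 0;-1 0 0 0 0"

```text
t: 12.95
position: [0.5141, -0.0399, 0.0325]
tool_rot: [3.142, -0.0, 0.053]
force: [0.9, -0.1, -3.4]
opening: 0.462
finger_force: 60.9
```

>>> send_rows --commands "-1 0 0 0.002 0;-1 0 0 0.001 0;-1 0 0 0.0005 0;-1 0 0 0 0;-1 0 0 0 0"

```text
t: 13.45
position: [0.514, -0.0399, 0.0288]
tool_rot: [-3.142, 0.0, 0.053]
force: [-0.5, 0.6, -4.1]
opening: 0.461
finger_force: 60.9
```

>>> send_rows --commands "-1 0 0 0.0005 0;-1 0 0 0 0;-1 0 0 0 0"

```text
t: 13.75
position: [0.5141, -0.0399, 0.0284]
tool_rot: [3.142, -0.0, 0.053]
force: [-0.0, -0.1, -3.6]
opening: 0.458
finger_force: 61.1
```

>>> send_rows --commands "-1 0 0 0.0005 0;-1 0 0 0 0;-1 0 0 0.0003 0;-1 0 0 0 0"

```text
t: 14.15
position: [0.5142, -0.0399, 0.0283]
tool_rot: [3.142, 0.0, 0.053]
force: [-5.4, 0.4, 8.2]
opening: 0.459
finger_force: 62.3
```

>>> send_rows --commands "0.1 0 0 0 0;0.2 0 0 0 0;0.3 0 0 0 0;0.3 0 0 0 0;0.3 0 0 -0.01 0;0.3 0 0 -0.03 0;0.3 0 0 -0.03 0;0.3 0 0 -0.03 0"

```text
t: 14.95
position: [0.514, -0.0399, 0.1291]
tool_rot: [3.142, -0.0, 0.053]
force: [1.0, 0.0, -0.1]
opening: 0.651
finger_force: 0.0
```

>>> send_rows --commands "0.6 -0.0104 0.04 0 0;1 -0.0104 0.04 0 0;1 -0.0104 0.04 0 0;1 -0.0104 0.04 0 0;1 -0.0104 0.04 0 0;1 -0.0104 0.04 0 0;1 -0.0104 0.04 0 0;1 -0.0104 0.04 0 0"

```text
t: 15.75
position: [0.4474, -0.3656, 0.1284]
tool_rot: [3.141, -0.001, 0.053]
force: [1.1, -0.2, -0.9]
opening: 0.997
finger_force: 0.0
```

>>> send_rows --commands "1 0 0 0 0;1 0 0 0 0;1 0 0 0 0"

```text
t: 16.05
position: [0.4479, -0.3629, 0.1276]
tool_rot: [-3.141, 0.0, 0.053]
force: [-0.9, -0.5, 0.1]
opening: 0.995
finger_force: 0.0
```

```bash
python3 - <<'E'
from w import *; from go import delta
c=cam("wrist"); meas(c,amin=400); save(c,"w7.png"); delta(.4478,-.3635,.028)
p=sense()["position"]; print([np.round(px(c,(*p[:2],z))) for z in (.004,.024)])
E
```

```text
px 137 253 c [ 0.3899 -0.2662] size [21.9 40.2] ang -84.3
px 254 192 c [ 0.4475 -0.3611] size [59.6 56. ] ang 3.0
px 279 42 c [ 0.5558 -0.3736] size [53.3 16. ] ang 2.9
px 161 48 c [ 0.5478 -0.2913] size [27.9 65.2] ang -5.6
pos [ 0.4481 -0.3626  0.1275] yaw 3.08 open 1.004 F [-0.3  0.3  0.2]
tool dx -0.0003 dy 0.0009 dz 0.0995 turn None
[array([255., 189.]), array([255., 197.])]
```

View pics/w7.png

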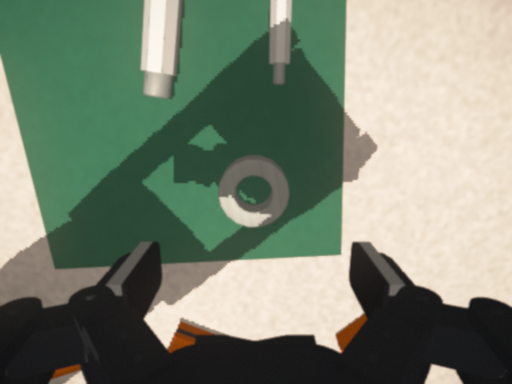

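The large ring at (254,192) lies under the TCP projection at (255,193). Descending and gripping.

>>> send_rows --commands "1 0 0 0.025 0;1 0 0 0.025 0;1 0 0 0.025 0;1 0 0 0.016 0;1 0 0 0.006 0;1 0 0 0.002 0;1 0 0 0 0;1 0 0 0 0"

```text
t: 16.9
position: [0.4486, -0.3646, 0.0298]
tool_rot: [3.14, -0.001, 0.053]
force: [-0.1, 0.4, 1.0]
opening: 1.0
finger_force: 0.0
```

>>> send_rows --commands "0.5 0 0 0 0;0 0 0 0 0;-1 0 0 0 0;-1 0 0 0 0;-1 0 0 0 0;-1 0 0 0 0" --grip_force 60

```text
t: 17.5
position: [0.4484, -0.3643, 0.0299]
tool_rot: [3.141, -0.001, 0.053]
force: [-1.8, 2.1, 7.3]
opening: 0.598
finger_force: 61.8
```

>>> send_rows --commands "-1 0 0 -0.004 0;-1 0 0 -0.012 0;-1 0 0 -0.024 0;-1 0 0 -0.03 0;-1 0 0 -0.02 0;-1 0 0 -0.01 0;-1 0.0012 -0.01 0 0;-1 0.003 -0.024 0 0"

```text
t: 18.3
position: [0.4497, -0.3299, 0.128]
tool_rot: [3.141, 0.0, 0.051]
force: [0.6, -0.1, -3.2]
opening: 0.6
finger_force: 63.2
```

>>> send_rows --commands "-1 0.005 -0.04 0 0;-1 0.005 -0.04 0 0;-1 0.005 -0.04 0 0;-1 0.005 -0.04 0 0;-1 0.005 -0.04 0 0;-1 0.005 -0.04 0 0;-1 0.005 -0.04 0 0;-1 0.005 -0.04 0 0"

```text
t: 19.1
position: [0.4716, -0.0056, 0.1269]
tool_rot: [-3.141, 0.003, 0.053]
force: [1.3, 0.0, -2.5]
opening: 0.602
finger_force: 63.2
```

>>> send_rows --commands "-1 0.005 -0.04 0 0;-1 0.005 -0.04 0 0;-1 0.005 -0.04 0 0;-1 0.005 -0.04 0 0;-1 0.005 -0.04 0 0;-1 0.005 -0.04 0 0;-1 0.005 -0.04 0 0;-1 0.003 -0.024 0 0"

```text
t: 19.9
position: [0.4932, 0.3003, 0.1267]
tool_rot: [3.141, 0.003, 0.055]
force: [0.6, 0.1, -2.7]
opening: 0.6
finger_force: 63.3
```

```bash
python3 - <<'E'
from go import *
delta(.503,.374,.0289); c=cam("wrist"); 
c=cam("wrist"); c=cam("wrist"); save(c,"w8.png")
for n,p in (("TCP floor",(*sense()["position"][:2],.003)),("comp",(.503,.374,.003))): print(n,np.round(px(c,p)))
delta(.503,.374,.0289)
E
```

```text
pos [0.4932 0.3003 0.1267] yaw 3.13 open 0.6 F [ 0.6  0.1 -2.7]
tool dx 0.0138 dy -0.0731 dz 0.0978 turn None
TCP floor [258. 189.]
comp [164. 172.]
pos [0.4933 0.2988 0.1266] yaw 3.19 open 0.597 F [-0.7 -1.5 -3.3]
tool dx 0.0139 dy -0.0746 dz 0.0977 turn None
```

View pics/w8.png

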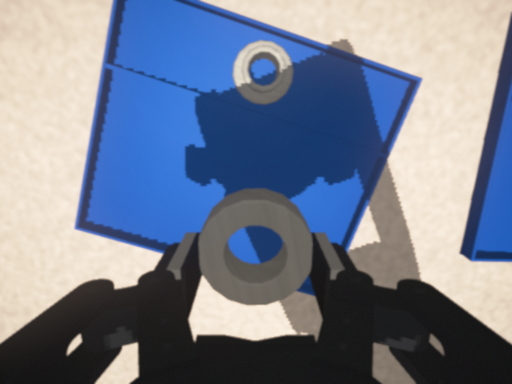

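The ring is held over the bush tray. The left compartment's centre, estimated from its walls, is about (163,167), which matches the computed (164,172). I'll shift over and lower.

>>> send_rows --commands "-1 0.004 -0.02 0 0;-1 0.006 -0.034 0 0;-1 0.004 -0.02 0 0;-1 0 0 0.01 0;-1 0 0 0.025 0;-1 0 0 0.025 0;-1 0 0 0.015 0;-1 0 0 0.01 0"

```text
t: 20.85
position: [0.5039, 0.3703, 0.0409]
tool_rot: [3.139, 0.004, 0.052]
force: [-0.1, 0.1, -3.1]
opening: 0.601
finger_force: 63.5
```

>>> send_rows --commands "-1 0 0 0.004 0;-1 0 0 0.002 0;-1 0 0 0 0;-1 0 0 0 0;-1 0 0 0 0"

```text
t: 21.35
position: [0.5059, 0.3726, 0.0385]
tool_rot: [-3.141, -0.001, 0.053]
force: [0.2, 0.5, -3.3]
opening: 0.597
finger_force: 63.5
```

>>> send_rows --commands "-1 0 0 0.003 0;-1 0 0 0.002 0;-1 0 0 0.002 0;-1 0 0 0.001 0;-1 0 0 0 0;-1 0 0 0 0"

```text
t: 21.95
position: [0.5053, 0.3722, 0.0294]
tool_rot: [3.142, 0.0, 0.053]
force: [0.5, -0.3, -2.6]
opening: 0.595
finger_force: 63.5
```

>>> send_rows --commands "-1 0 0 0.0005 0;-1 0 0 0 0;-1 0 0 0 0"

```text
t: 22.25
position: [0.5053, 0.3722, 0.029]
tool_rot: [-3.142, -0.0, 0.053]
force: [0.3, 0.2, -3.0]
opening: 0.601
finger_force: 63.5
```

>>> send_rows --commands "-1 0 0 0.0005 0;-1 0 0 0 0;-1 0 0 0.0004 0;-1 0 0 0 0"

```text
t: 22.65
position: [0.5054, 0.3723, 0.0289]
tool_rot: [3.142, -0.0, 0.053]
force: [-3.7, -1.6, 4.7]
opening: 0.596
finger_force: 64.3
```

>>> send_rows --commands "0.25 0 0 0 0;0.35 0 0 0 0;0.4 0 0 0 0;0.4 0 0 0 0;0.4 0 0 -0.01 0;0.4 0 0 -0.03 0;0.4 0 0 -0.03 0;0.4 0 0 -0.03 0"

```text
t: 23.45
position: [0.5053, 0.3722, 0.1299]
tool_rot: [-3.141, -0.0, 0.053]
force: [0.0, -0.3, 1.2]
opening: 0.7
finger_force: 0.0
```

```bash
python3 - <<'E'
from go import *
cam("wrist");c=cam("wrist");save(c,"w9.png",s=0.9); delta(.5595,-.2937,.12,-6.5)
E
```

```text
pos [0.5086 0.3741 0.1348] yaw 3.03 open 0.697 F [ 0.8 -0.2  1. ]
tool dx 0.0156 dy 0.6696 dz 0.0148 turn 9.53
```

View pics/w9.png

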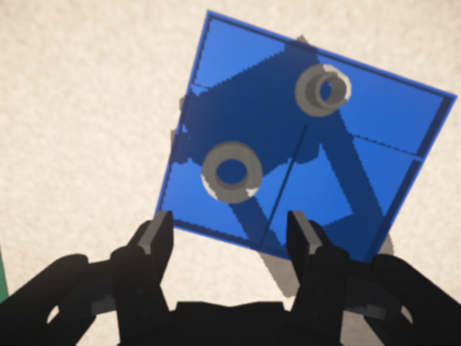

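>>> send_rows --commands "0.2 0.0005 0.02 0 0;0.2 0.0011 0.04 0 0;0.2 0.0011 0.04 0 0;0.2 0.0011 0.04 0 0;0.2 0.0011 0.04 0 0;0.2 0.0011 0.04 0 0;0.2 0.0011 0.04 0 0;0.2 0.0011 0.04 0 0"

```text
t: 24.35
position: [0.5279, 0.0707, 0.1269]
tool_rot: [3.141, 0.002, 0.053]
force: [0.4, 0.2, -0.4]
opening: 0.599
finger_force: 0.0
```

>>> send_rows --commands "0.2 0.0011 0.04 0 0;0.2 0.0011 0.04 0 0;0.2 0.0011 0.04 0 0;0.2 0.0011 0.04 0 0;0.2 0.0011 0.04 0 0;0.2 0.0011 0.04 0 0;0.2 0.0011 0.04 0 0;0.2 0.0011 0.04 0 0"

```text
t: 25.15
position: [0.5532, -0.2479, 0.1267]
tool_rot: [-3.14, 0.002, 0.052]
force: [0.5, 0.2, -0.3]
opening: 0.599
finger_force: 0.0
```

>>> send_rows --commands "0.2 0.001 0.038 0 0;0.2 0.0006 0.01 0 0;0.2 0 0 0 5;0.2 0 0 0 4.5;0.2 0 0 0 0;0.2 0 0 0 0;0.2 0 0 0 0"

```text
t: 25.85
position: [0.5587, -0.2934, 0.1277]
tool_rot: [-3.141, 0.001, -0.111]
force: [0.5, 0.1, -0.6]
opening: 0.602
finger_force: 0.0
```

```bash
python3 - <<'E'
from w import *; from go import delta
c=cam("wrist"); meas(c,amin=400); save(c,"w10.png",(106,0,406,285),2); np.save("w10.npy",c,allow_pickle=True); delta(.5595,-.2937,.026,-6.5)
p=sense()["position"]; print([np.round((np.array(px(c,(*p[:2],z)))-(106,0))*2) for z in (.004,.015,.026)])
E
```

```text
px 284 291 c [ 0.463  -0.3089] size [151.5 234.7] ang -84.0
px 254 181 c [ 0.5645 -0.2931] size [ 24.2 107.9] ang -5.7
px 356 157 c [ 0.575  -0.3724] size [93.6 17.4] ang 2.6
pos [ 0.5589 -0.2935  0.1279] yaw -6.39 open 0.601 F [-0.3 -1.1 -1. ]
tool dx 0.0006 dy 0.0001 dz 0.1019 turn 0.11
[array([299., 378.]), array([300., 386.]), array([300., 394.])]
```

View pics/w10.png

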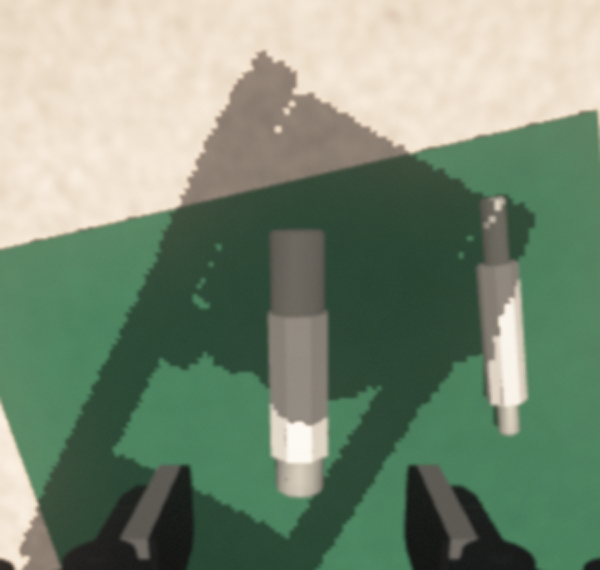

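Picture w9 shows the large ring flat in its compartment at (232,172). In w10 the plug handle spans u 268–328 and v 315–460, with its centre at (298,388). The TCP projects to (300,386), so I can descend straight down.

>>> send_rows --commands "0.2 0 -0.0005 0.025 0;0.2 0 0 0.025 0;0.2 0 0 0.025 0;0.2 0 0 0.016 0;0.2 0 0 0.008 0;0.2 0 0 0.002 0;0.2 0 0 0 0;0.2 0 0 0 0"

```text
t: 26.7
position: [0.5601, -0.294, 0.0285]
tool_rot: [3.141, -0.002, -0.113]
force: [0.0, -0.2, -0.6]
opening: 0.599
finger_force: 0.0
```

>>> send_rows --commands "0.2 0 0 0.0015 0;0.2 0 0 0 0;0.2 0 0 0 0"

```text
t: 27.0
position: [0.5593, -0.2935, 0.026]
tool_rot: [3.141, -0.0, -0.113]
force: [0.8, 0.3, -0.1]
opening: 0.605
finger_force: 0.0
```

>>> send_rows --commands "-0.3 0 0 0.0005 0;-1 0 0 0 0;-1 0 0 0 0;-1 0 0 0 0;-1 0 0 0 0;-1 0 0 0 0" --grip_force 60

```text
t: 27.6
position: [0.5593, -0.2935, 0.0253]
tool_rot: [3.141, -0.0, -0.113]
force: [-0.6, -1.1, 2.7]
opening: 0.24
finger_force: 59.8
```

>>> send_rows --commands "-1 0 0 -0.004 0;-1 0 0 -0.012 0;-1 0 0 -0.024 0;-1 0 0 -0.03 0;-1 0 0 -0.02 0;-1 0 0 -0.01 0;-1 -0.003 -0.01 0 0;-1 -0.006 -0.023 0 0"

```text
t: 28.4
position: [0.5534, -0.2599, 0.1246]
tool_rot: [3.141, 0.0, -0.115]
force: [0.6, -0.1, -2.3]
opening: 0.236
finger_force: 59.2
```

>>> send_rows --commands "-1 -0.0108 -0.0394 0 0;-1 -0.0108 -0.0394 0 0;-1 -0.0108 -0.0394 0 0;-1 -0.0108 -0.0394 0 0;-1 -0.0108 -0.0394 0 0;-1 -0.0108 -0.0394 0 0;-1 -0.0108 -0.0394 0 0;-1 -0.0108 -0.0394 0 0"

```text
t: 29.2
position: [0.5014, 0.0654, 0.1234]
tool_rot: [3.142, 0.003, -0.113]
force: [-0.1, 0.1, -1.0]
opening: 0.248
finger_force: 59.3
```

>>> send_rows --commands "-1 -0.0108 -0.0394 0 0;-1 -0.0108 -0.0394 0 0;-1 -0.0108 -0.0394 0 0;-1 -0.0108 -0.0394 0 0;-1 -0.0085 -0.028 0 0;-1 -0.004 -0.015 0 4;-1 0 0 0 3.3;-1 0 0 0 0"

```text
t: 30.0
position: [0.4689, 0.2694, 0.1233]
tool_rot: [3.14, 0.003, -0.239]
force: [0.3, -0.3, -1.0]
opening: 0.24
finger_force: 59.3
```

```bash
python3 - <<'E'
from go import *
cam("wrist");cam("wrist");cam("wrist");c=cam("wrist"); save(c,"w11.png",s=1.5); delta(.471,.2717,.0243,-13.8)
print(np.round(px(c,(.478,.27,.003))),[np.round(px(c,(.478+np.cos(a)*u-np.sin(a)*v,.27+np.sin(a)*u+np.cos(a)*v,.018))).tolist() for a in [np.radians(-13.8)] for u in(-.0625,.0625) for v in(-.052,.052)])
E
```

```text
pos [0.4704 0.2685 0.1244] yaw -13.75 open 0.242 F [ 0.4  0.9 -1.7]
tool dx -0.0002 dy -0.0032 dz 0.1001 turn 0.05
[251. 181.] [[316.0, 261.0], [187.0, 261.0], [326.0, 99.0], [176.0, 99.0]]
```

View pics/w11.png

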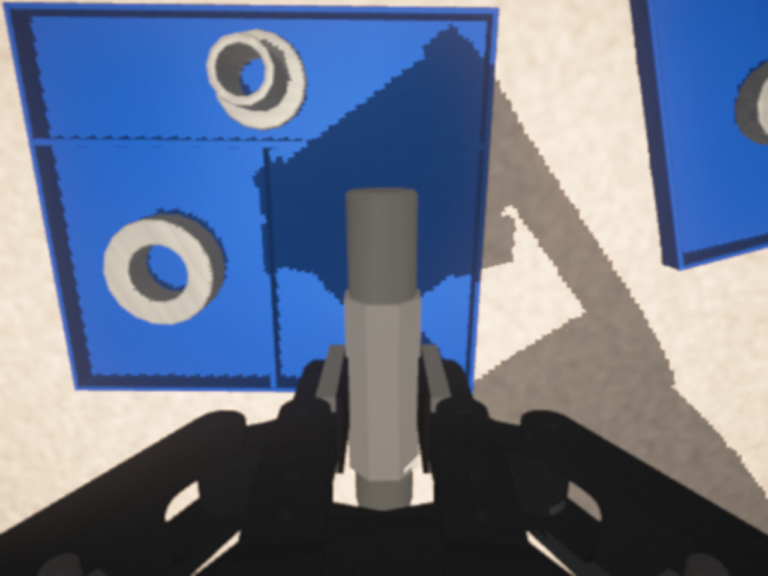

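The plug is held along the tray's x over the right compartment. The divider is at u≈270, the right wall at u≈480, and the walls run from v≈142 to v≈387. I'll shift -3.5 mm in y and +2 mm in x, then lower.

>>> send_rows --commands "-1 0.002 -0.0035 0.01 0;-1 0 0 0.025 0;-1 0 0 0.025 0;-1 0 0 0.018 0;-1 0 0 0.01 0;-1 0 0 0.003 0;-1 0 0 0 0;-1 0 0 0 0"

```text
t: 31.0
position: [0.4746, 0.2722, 0.0351]
tool_rot: [-3.141, -0.001, -0.241]
force: [0.6, -0.0, -1.8]
opening: 0.242
finger_force: 59.3
```

>>> send_rows --commands "-1 0 0 0.002 0;-1 0 0 0.001 0;-1 0 0 0 0;-1 0 0 0 0;-1 0 0 0 0"

```text
t: 31.5
position: [0.4738, 0.2719, 0.0312]
tool_rot: [-3.141, -0.0, -0.24]
force: [0.9, -0.1, -2.1]
opening: 0.237
finger_force: 59.3
```

>>> send_rows --commands "-1 0 0 0.003 0;-1 0 0 0.002 0;-1 0 0 0.001 0;-1 0 0 0.0005 0;-1 0 0 0 0;-1 0 0 0 0"

```text
t: 32.1
position: [0.4738, 0.2719, 0.0246]
tool_rot: [-3.141, -0.0, -0.241]
force: [-0.1, 0.2, -2.1]
opening: 0.236
finger_force: 59.4
```

>>> send_rows --commands "-1 0 0 0.0005 0;-1 0 0 0 0;-1 0 0 0 0"

```text
t: 32.4
position: [0.4739, 0.272, 0.0243]
tool_rot: [-3.141, -0.0, -0.24]
force: [-0.9, -0.5, 0.6]
opening: 0.242
finger_force: 59.5
```

Touching now, since the force has changed by about 2.6 N. One small step more, then release.

>>> send_rows --commands "-1 0 0 0.0003 0;-1 0 0 0 0;-0.7 0 0 0 0;-0.4 0 0 0 0;-0.1 0 0 0 0;0 0 0 0 0;0 0 0 0 0;0 0 0 -0.005 0"

```text
t: 33.2
position: [0.4731, 0.2716, 0.0282]
tool_rot: [3.141, 0.001, -0.241]
force: [-0.0, 0.5, 0.1]
opening: 0.5
finger_force: 0.0
```

>>> send_rows --commands "0 0 0 -0.015 0;0 0 0 -0.03 0;0 0 0 -0.03 0;0 0 0 -0.04 0;0 0 0 -0.04 0;0 -0.03 0 -0.03 0;0 -0.03 0 0 0;0 0 0 0 0"

```text
t: 34.0
position: [0.4137, 0.2873, 0.2165]
tool_rot: [-3.139, -0.002, -0.239]
force: [-0.4, -0.0, 0.1]
opening: 0.496
finger_force: 0.0
```

```bash
python3 - <<'E'
from go import *
cam("top");cam("top");c=cam("top"); w=cam("wrist")
a=cv2.resize(c["image"][130:265,90:390],None,fx=2.6,fy=2.6,interpolation=cv2.INTER_CUBIC)
b=cv2.resize(w["image"][:220],(int(512*.9),int(220*.9)))
im=np.zeros((a.shape[0]+b.shape[0],a.shape[1],3),np.uint8); im[:a.shape[0]]=a; im[a.shape[0]:,:b.shape[1]]=b
print(im.shape); cv2.imwrite("pics/final.png",im[...,::-1]); print(sense()["position"],sense()["finger_force"])
E
```

```text
(549, 780, 3)
[0.41591562 0.285972   0.21405013] 0.0
```

View pics/final.png

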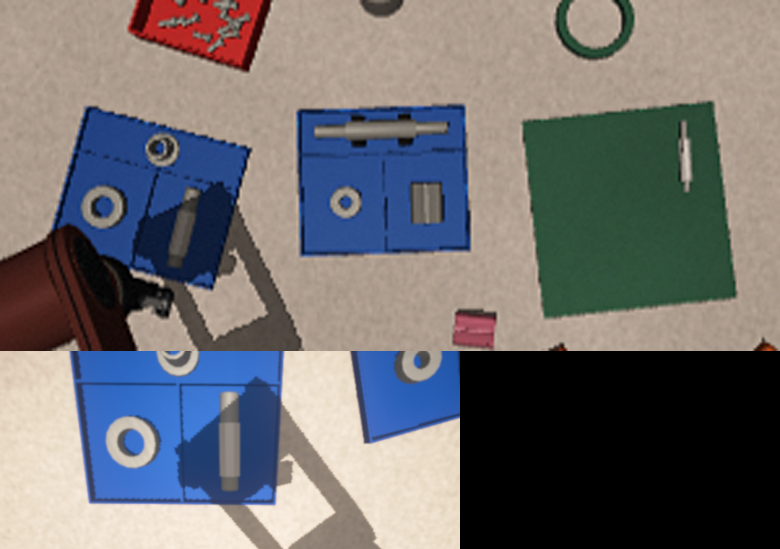

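The final picture shows every compartment filled. The large ring (102,207) and thick plug (185,225) are in the bush tray, and the small ring (346,202) and vee block (427,202, groove up) are in the shaft tray. The thin plug is untouched at (685,157). Handing in.

```bash
python3 -c "
from workcell import sign_off; print(sign_off())"
```

```text
the job is handed in; nothing more can be done
None
```

Both kits are made up and the job is handed in: small ring gauge and vee block (vee up) in the shaft tray, large ring gauge and thick plug gauge in the bush tray, all set down without dropping by about 34 s; I left the thin plug gauge, bin, tape and bottle alone.

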